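# Ready the adapter and hold the curing box open

### The job

Take the blue square adapter out of the crate of mixed fittings and stand it, post up, in the green tray. Then lift the curing box's lid, which has a bar handle, and finish with the fingers still holding it open at 45 degrees (give or take 5), steady, in line with the box's yellow angle arm, so that a colleague can load the box. Leave the other fittings and washers in the crate and do not disturb the hammer, the prosthetic foot or the bundle of splints.

Things in the scene. Friction and masses are not known exactly. Their poses are not given: they have to be found in the camera images.
- adapter: the part to take: blue square plate 42 x 42 x 12 mm with a bare aluminium square post 18 x 18 mm, 34 mm tall, on its centre (46 mm tall in all, 80 to 170 g). It stands post up, loose, in one of six places in the crate. Origin: centre of the underside; x and y along the sides of both plate and post, z up along the post
- crate: fixed brown open crate, outside 190 (x) x 265 (y) x 45 mm high, walls and floor 5 mm. Origin: centre of the underside
- tray: fixed green square tray, outside 108 x 108 x 14 mm high, walls and floor 4 mm. Origin: centre of the underside
- curing_box: fixed grey open box, 200 (x) x 220 (y) x 100 mm high, blue lid on top. Origin: centre of the underside; its x points from the handle side (front) to the hinge side. On its -y side a fixed yellow arm rises from the hinge towards the front at 45 degrees, 160 mm long: lid and arm are parallel at the wanted angle
- lid (a joint): opening angle of the lid in rad: 0 shut, grows as the handle goes up, wanted 0.785 (45 degrees), stop at 1.9. No spring and hardly any friction: its weight (0.4 to 0.85 kg) drops it shut when let go
- lid_handle (a point): middle of the lid's handle: a free round steel bar, 12 mm thick and 110 mm long, along the box's y. It lies 50 mm ahead of the lid's front edge, on two side stems of 10 mm at its ends (110 mm apart), with open space below and behind it; about 106 mm above the table when shut. A bar held lightly can turn between the fingers
- lid_hinge (a point): middle of the lid's hinge line, 250 mm from the handle's middle at the same height when shut; the hinge line runs along the box's y. The lid is 10 mm thick
- round_adapter: other fitting in the crate: dark round disc 42 mm across, 10 mm thick, with a round steel post 20 mm across, 38 mm tall in all. Origin: centre of the underside
- tube_piece: other fitting in the crate: upright aluminium tube, 34 mm across, 42 mm tall. Origin: centre of the underside
- clamp_ring: other fitting in the crate: dark steel ring 44 mm across, 18 mm tall. Origin: centre of the underside
- brass_bush: other fitting in the crate: brass disc 34 mm across, 24 mm tall. Origin: centre of the underside
- stop_block: other fitting in the crate: red block 40 x 30 x 22 mm. Origin: centre of the underside
- washer0: one of four loose steel washers lying flat between the fittings in the crate, 21 mm across, 5 mm thick; it stays in the crate
- washer1: one of four loose steel washers lying flat between the fittings in the crate, 21 mm across, 5 mm thick; it stays in the crate
- washer2: one of four loose steel washers lying flat between the fittings in the crate, 21 mm across, 5 mm thick; it stays in the crate
- washer3: one of four loose steel washers lying flat between the fittings in the crate, 21 mm across, 5 mm thick; it stays in the crate
- hammer: bystander: loose hammer lying beyond the crate. Leave it
- foot: bystander: loose skin-coloured prosthetic foot, 200 mm long, 120 mm tall, beyond the tray. Origin: centre of the underside. Leave it
- splints: bystander: loose white bundle of splints, 50 x 130 x 28 mm, between robot and tray. Origin: centre of the underside. Leave it

How it is judged:
By the outcome, as a careful person would: the job done as asked, in the order asked, and still so for the second after the job is handed in, while the arm keeps its last pose, push and grip.
It also fails if it takes over 58 s, if anything falls off the work surface, if the arm or the gripper's body presses on something with over 40 N, if the wrist force passes 120 N, or if a joint passes its speed limit or range.

### The arm

A 6-joint arm with a two-finger parallel gripper is mounted at the origin on the work surface. World frame = base frame: x ahead of the robot, y to its left, z up, the work surface at z = 0. Lengths are in m, angles in rad, forces in N, time in s.
With the tool pointing down it reaches from about 0.425 to 0.95 m from the base axis. Payload 3.5 kg.
Tool frame: the origin (TCP) lies midway between the tips of the shut fingers; the grasp point (between the pads) lies 19 mm behind it; z points along the fingers, y is the line along which they close (so a half turn about z gives the same grasp; the last joint's range is limited). The gripper opens to 85 mm and grips with 20 to 120 N. Pads are 22 mm wide; open, the fingers measure 114 mm over their backs; the gripper's body (76 mm by 85 mm) begins 54 mm behind the grasp point. The pads swing forward as they close: fully open they stand 13 mm farther back than shut.
Start: joints at [-1.287, 0.286, 1.577, -0, 1.279, -0.15], TCP at [0.284, -0.612, 0.231] pointing down, gripper open.
Joint ranges: [-2.77, 2.77], [-0.9, 2.22], [0.21, 2.48], [-1.53, 4.67], [0.24, 2.81], [-2.84, 2.84]. Speed limits (rad/s): [2.79, 2.79, 3.14, 3.14, 3.14, 3.14].

### API

Orientations are given as a unit quaternion [x, y, z, w].
In Python, from plant import ctrl, cams, order gives the robot as it stands.
- The arm moves only by the tool move_arm, never from a script. Its argument "plan" is one flat list of numbers, 7 for each row, row after row: the shift along the world's x, y, z in mm, then the turn, a rotation vector about the world's x, y, z in degrees, then the finger opening in mm, from 0 to 85.4. A call has 1 to 12 rows; each row shifts and turns the commanded pose from where the row before left it; what a row does not reach is not made up. A row lasts 1/10 s, in which the tool goes at most 50 mm and 8.59 degrees, less where a joint would pass 70% of its speed; a pose out of reach is approached as far as the arm can. A call is refused whole if a number of a shift passes 50 or a number of a turn 8.59, either way. A call with a gripper value outside its range is refused whole. The fingers move at their own pace and stop on an object; "newtons" is the grip in N (left out, the last holds). Time passes only in rows, so rows that do not move let the fingers close. It gives the time, the measured TCP pose, the force, the opening and the grip force at its end, in the units of the state.
- ctrl.get_state(): the state, without advancing time (a new reading comes with each control period).
- cams.read_camera(name): name is "side" or "top" or "wrist"; returns a dict with "color" (480x640x3 uint8, red, green, blue), "fov_y" (degrees; the focal length in pixels is half the picture's height over the tangent of half this angle, whatever the lens; pixels are square), "cx", "cy" (the principal point, pixels), "origin" and "orientation" of the camera in the world; the wrist camera has in their place "T_tool_cam" (4x4, takes a point from camera to tool coordinates, whose origin is the TCP and whose axes are the flange's). Camera axes: x right, y up, looking along -z (the intrinsics and any distortion apply to the point x, -y, -z); pixel columns grow to the right and rows downward; lengths in m; the calibration is good to about 2 mm. A picture is of the moment at which its call begins: read the wrist's pose just before it. There is no depth.
- order.sign_off(): hands the job in; it is judged then, once.
The state is a dict: "time": time; "qpos": joint angles; "dq": joint speeds; "joint_efforts": joint torques, N m; "eef_pos": TCP position; "tcp_rot": TCP orientation; "contact_force": force on the tool from outside, world axes, zero at the start; "wrist_torque": the same for the moment, N m; "opening": opening from 0.0 (shut) to 1.0 (fully open); "finger_force": force on a finger pad.
Only numpy, scipy, OpenCV 4.12 (cv2) and the standard library are available. Lean on these libraries where they do the work, as an engineer would, in place of code of your own. Each camera call takes 0.05 s, during which the arm holds its last target. There are 200 camera calls.

## Working session

There is one attempt and no reset: what is moved stays moved. The work goes in short steps, Python scripts to look and compute and a tool call to move; the robot and the scene stay as the last step left them, time stands still between calls to the robot, and variables do not carry over. Pictures are saved under pics/ and viewed, at most 10 in all, crops included, and the job is handed in when it is done.

Besides the shell and the picture viewer there is one more tool, called after "Emit:" as name(argument=value, ...) on one line, values as JSON. move_arm: Moves the arm, as the interface text tells. Its arguments: {"type":"object","properties":{"plan":{"type":"array","items":{"type":"number"}},"newtons":{"type":"number"}},"required":["plan"]}

```bash
ls; mkdir -p pics; python3 - <<'E'
from plant import ctrl,cams
import cv2,numpy as np
s=ctrl.get_state();print(s)
for n in ("top","side"):
    c=cams.read_camera(n);print({k:v for k,v in c.items() if k!="color"})
    cv2.imwrite(f"pics/{n}0.png",c["color"][:,:,::-1]);np.save(f"{n}0.npy",c,allow_pickle=True)
E
```

```text
pics
{'time': 0.0, 'qpos': array([-1.28701488e+00,  2.87197160e-01,  1.57819360e+00, -1.40273255e-06,
        1.27862692e+00, -1.49985596e-01]), 'dq': array([ 0.00051385,  0.00099472, -0.00028408,  0.00059298,  0.00120189,
       -0.00103988]), 'joint_efforts': array([-1.23499649e-04, -4.05989277e+01, -2.92621619e+01, -2.17587944e-04,
        5.89589225e-03, -1.06478719e-06]), 'eef_pos': array([ 0.28354241, -0.6118196 ,  0.22991721]), 'tcp_rot': array([ 9.76572055e-01,  2.15187246e-01, -8.17242226e-05, -1.20975905e-03]), 'contact_force': array([0.04251934, 0.04000244, 0.39079054]), 'wrist_torque': array([ 0.03288116, -0.04757778,  0.01304454]), 'finger_force': 0.0, 'opening': 0.9998467064988412}
{'fov_y': 49.13427404347888, 'cx': 321.08063495719733, 'cy': 246.0560869888291, 'origin': array([0.47261991, 0.05204148, 1.22542199]), 'orientation': array([-0.03533252,  0.03550895,  0.71393419, -0.69841872])}
{'fov_y': 47.15064362711565, 'cx': 315.82051872636697, 'cy': 233.58954868204788, 'origin': array([0.48095737, 1.0815449 , 0.78987652]), 'orientation': array([-0.01278044,  0.4706749 ,  0.88115085, -0.04330109])}
```

View pics/top0.png

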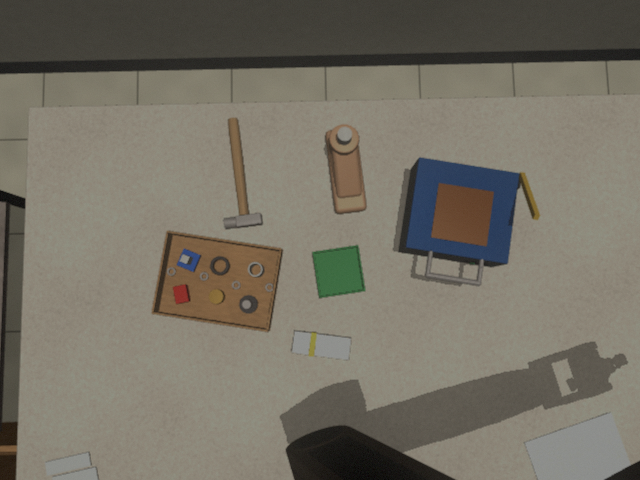

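View pics/side0.png

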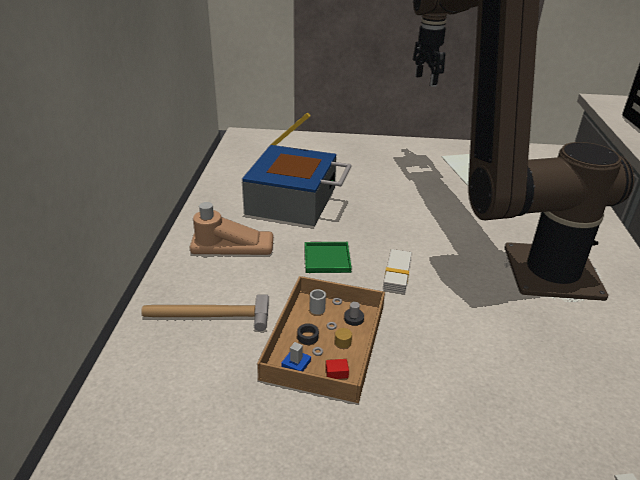

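The top view (up = +x, left = +y) shows the adapter at about (188,261) in the crate's far-left corner, the tray at (338,271) and the handle bar at about (455,281). The yellow arm is at (530,195), the splints at (321,345), the foot at (346,168) and the hammer at (240,170). The side view agrees, with the adapter at (297,357) and the handle at (343,174).

```bash
cat > h.py <<'E'
import numpy as np,cv2
from scipy.spatial.transform import Rotation as R
from plant import ctrl,cams
def get(n):
    s=ctrl.get_state(); c=cams.read_camera(n)
    if n=="wrist":
        T=np.eye(4);T[:3,:3]=R.from_quat(s["tcp_rot"]).as_matrix();T[:3,3]=s["eef_pos"]
        T=T@c["T_tool_cam"];c["o"],c["R"]=T[:3,3],T[:3,:3]
    else: c["o"],c["R"]=c["origin"],R.from_quat(c["orientation"]).as_matrix()
    c["f"]=240/np.tan(np.radians(c["fov_y"]/2)); return c
def dirs(c,uv):
    uv=np.atleast_2d(uv).astype(float)
    d=np.c_[(uv[:,0]-c["cx"])/c["f"],-(uv[:,1]-c["cy"])/c["f"],-np.ones(len(uv))]
    return d@c["R"].T
def plane(c,uv,z):
    d=dirs(c,uv); return c["o"]+d*((z-c["o"][2])/d[:,2])[:,None]
def tri(c1,p1,c2,p2):
    A=[];b=[]
    for c,p in((c1,p1),(c2,p2)):
        d=dirs(c,p)[0];d/=np.linalg.norm(d);P=np.eye(3)-np.outer(d,d);A.append(P);b.append(P@c["o"])
    return np.linalg.lstsq(np.vstack(A),np.hstack(b),rcond=None)[0]
def proj(c,X):
    p=(np.atleast_2d(X)-c["o"])@c["R"]; return np.c_[c["cx"]-c["f"]*p[:,0]/p[:,2],c["cy"]+c["f"]*p[:,1]/p[:,2]]
def mask(c,lo,hi):
    m=cv2.inRange(cv2.cvtColor(c["color"],cv2.COLOR_RGB2HSV),lo,hi); return m
def blobs(m,amin=20):
    cs,_=cv2.findContours(m,cv2.RETR_EXTERNAL,cv2.CHAIN_APPROX_NONE)
    return sorted([k for k in cs if cv2.contourArea(k)>amin],key=cv2.contourArea,reverse=True)
E
python3 - <<'E'
from h import *
np.set_printoptions(precision=4,suppress=True)
t=get("top");s=get("side")
for nm,lo,hi,z in (("green",(45,100,30),(80,255,255),.014),("blue",(105,120,40),(125,255,255),.017)):
  for n,c in(("top",t),("side",s)):
    for k in blobs(mask(c,lo,hi))[:3]:
        r=cv2.minAreaRect(k);b=cv2.boxPoints(r)
        P=plane(c,b,z);print(nm,n,r,"ctr",P.mean(0)[:2],"edges",np.linalg.norm(np.diff(P,axis=0),axis=1),"yaw",[np.degrees(np.arctan2(*(P[i+1]-P[i])[1::-1])) for i in(0,1)])
# rough handle and post by hand pixels
print("crate corners",plane(t,[(168,233),(282,248),(270,330),(153,313)],.045))
print("handle",plane(t,[(428,276),(481,283)],.106), "lid corners",plane(t,[(420,159),(520,173),(510,264),(408,250)],.105))
for n,c in(("top",t),("side",s)):
    b=(168,242,40,40) if n=="top" else (270,330,60,50)
    x,y,w,h=b; cv2.imwrite(f"pics/a_{n}.png",cv2.resize(c["color"][y:y+h,x:x+w,::-1],None,fx=7,fy=7,interpolation=cv2.INTER_NEAREST))
a=cv2.resize(t["color"][235:300,400:530,::-1],None,fx=6,fy=6,interpolation=cv2.INTER_CUBIC);cv2.imwrite("pics/handle.png",a)
E
```

```text
green top ((338.3121337890625, 271.0289001464844), (45.31304168701172, 45.31304168701172), 81.25383758544922) ctr [0.5359 0.0119] edges [0.1051 0.1046 0.1042] yaw [np.float64(-82.4788820302504), np.float64(-172.9418014269288)]
green side ((327.5, 257.0), (30.0, 45.0), 90.0) ctr [0.5327 0.0212] edges [0.1117 0.1215 0.1035] yaw [np.float64(-173.42241672901366), np.float64(92.11130667898836)]
blue top ((462.7107238769531, 210.35968017578125), (102.15924835205078, 90.19438934326172), 9.057887077331543) ctr [ 0.6713 -0.2812] edges [0.2138 0.239  0.2132] yaw [np.float64(-11.1630915891348), np.float64(-100.55532826987529)]
blue top ((188.31036376953125, 259.77587890625), (17.46375846862793, 17.20114517211914), 23.198589324951172) ctr [0.5691 0.3574] edges [0.0395 0.0408 0.0394] yaw [np.float64(-23.083909074264955), np.float64(-114.31691624189237)]
blue side ((288.9364013671875, 167.4132843017578), (87.5849380493164, 40.97941207885742), 8.746162414550781) ctr [ 0.6863 -0.4325] edges [0.285  0.3025 0.2648] yaw [np.float64(-82.80477402527464), np.float64(167.44414139681066)]
blue side ((295.9999694824219, 360.5000305175781), (27.260143280029297, 17.454336166381836), 11.309932708740234) ctr [0.5681 0.3613] edges [0.0437 0.053  0.043 ] yaw [np.float64(-90.55357803082097), np.float64(170.89935598467943)]
crate corners [[0.6287 0.3966 0.045 ]
 [0.5888 0.1388 0.045 ]
 [0.4062 0.1681 0.045 ]
 [0.4495 0.4288 0.045 ]]
handle [[ 0.5161 -0.1758  0.106 ]
 [ 0.4987 -0.2879  0.106 ]] lid corners [[ 0.7713 -0.1693  0.105 ]
 [ 0.7354 -0.3854  0.105 ]
 [ 0.5379 -0.3522  0.105 ]
 [ 0.5727 -0.1355  0.105 ]]
```

Emit:
move_arm(plan=[20,38,0,0,0,1.75,60,20,38,0,0,0,1.75,60,20,38,0,0,0,1.75,60,20,38,0,0,0,1.75,60,20,38,0,0,0,1.75,60,20,38,0,0,0,1.75,60,20,38,0,0,0,1.75,60,20,38,0,0,0,1.75,60,20,38,0,0,0,1.75,60,20,38,0,0,0,1.75,60,20,38,0,0,0,1.75,60,20,38,0,0,0,1.75,60])

```text
time: 1.4
eef_pos: [0.5242, -0.1547, 0.2313]
tcp_rot: [0.921, 0.39, 0.0, 0.0]
contact_force: [0.5, -0.7, -0.2]
opening: 0.704
finger_force: 0.0
```

Emit:
move_arm(plan=[3,42,0,0,0,1.75,60,3,42,0,0,0,1.75,60,3,42,0,0,0,1.75,60,3,42,0,0,0,1.75,60,3,42,0,0,0,1.75,60,3,42,0,0,0,1.75,60,3,42,0,0,0,1.75,60,3,42,0,0,0,1.75,60,3,42,0,0,0,1.75,60,3,42,0,0,0,1.75,60,3,42,0,0,0,1.75,60,0,0,0,0,0,0,60])

```text
time: 2.6
eef_pos: [0.556, 0.3099, 0.2309]
tcp_rot: [0.841, 0.54, 0.0, -0.001]
contact_force: [0.7, 0.2, 0.3]
opening: 0.7
finger_force: 0.0
```

```bash
python3 - <<'E'
from h import *
np.set_printoptions(precision=4,suppress=True)
c=get("wrist");print(c["T_tool_cam"],c["fov_y"],c["o"],ctrl.get_state()["eef_pos"])
cv2.imwrite("pics/w1.png",c["color"][:,:,::-1]); np.save("w1.npy",c,allow_pickle=True)
for k in blobs(mask(c,(105,120,30),(125,255,255)),200)[:3]:
    r=cv2.minAreaRect(k);P=plane(c,cv2.boxPoints(r),.017);print(r,P.mean(0),np.linalg.norm(np.diff(P,axis=0),axis=1),[np.degrees(np.arctan2(*(P[i+1]-P[i])[1::-1])) for i in(0,1)])
E
```

```text
[[ 0.0008  0.9477  0.319   0.0818]
 [ 1.     -0.0005 -0.0012 -0.0001]
 [-0.001   0.319  -0.9477 -0.143 ]
 [ 0.      0.      0.      1.    ]] 70.37762303402947 [0.59   0.3841 0.374 ] [0.5561 0.3077 0.2308]
((306.0, 161.5), (41.0, 40.0), 90.0) [0.5686 0.358  0.017 ] [0.0402 0.041  0.0418] [np.float64(-24.5416782425884), np.float64(-113.92426529389643)]
```

View pics/w1.png

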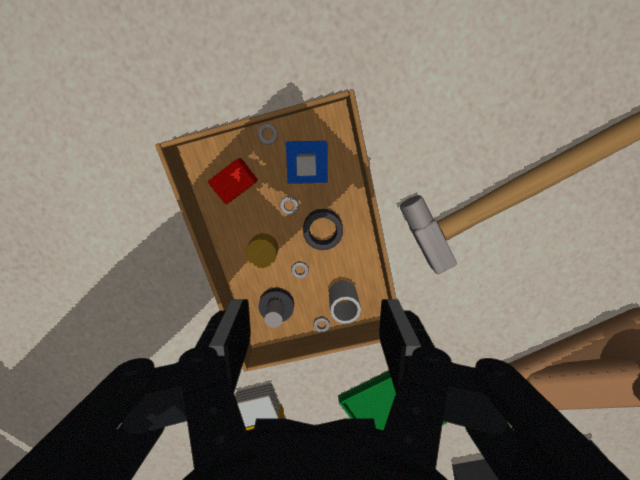

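The wrist view shows the adapter plate at (306,162), square to the image, with its post top near (306,165). The red block is at (232,181), the ring at (323,230) and the crate wall at about x=366. There is room for both fingers left and right of the post.

```bash
python3 - <<'E'
from h import *
np.set_printoptions(precision=4,suppress=True)
c=np.load("w1.npy",allow_pickle=True).item()
g=cv2.cvtColor(c["color"],cv2.COLOR_RGB2HSV)[145:182,288:326]
m=(g[:,:,1]<90).astype(np.uint8)*255
k=blobs(m,30)[0]+np.array([288,145]);x,y,w,h=cv2.boundingRect(k);print(x,y,w,h)
print(plane(c,[(x+w/2-.5,y+8.5),(x+w/2-.5,y+h-9.5),(x+w/2-.5,y+h/2-.5)],.051))
s=ctrl.get_state();r=R.from_quat(s["tcp_rot"]).as_matrix();print(s["eef_pos"],r,np.degrees(np.arctan2(r[1,1],r[0,1])))
for r0 in (144,148,152,158,163,168,173,178): print("".join("%4d"%v for v in c["color"][r0,294:322,:].mean(1)), )
E
```

```text
296 154 20 22
[[0.57   0.3602 0.051 ]
 [0.5684 0.3569 0.051 ]
 [0.5692 0.3585 0.051 ]]
[0.5561 0.3077 0.2308] [[ 0.4176  0.9086 -0.0007]
 [ 0.9086 -0.4176 -0.0003]
 [-0.0006 -0.0005 -1.    ]] -24.68438367893946
  54  56  55  55  50  51  52  49  54  56  54  50  52  59  50  52  54  54  53  56  53  52  50  53  51  53  53  52
  52  50  53  54  50  52  53  52  53  50  52  53  51  53  54  52  55  53  51  54  53  53  54  53  55  52  56  52
  51  51  52  54  50  52  54  49  51  50  52  53  54  52  55  57  51  51  52  55  56  55  48  50  52  52  54  50
  53  55  71  98  99  98  98  96  97  94  98  99  97  97  95  95  97  95  95  96  95  72  56  51  53  51  53  56
  55  55  64  94  99  97 100  97  98  99 101 101  98  97  99  96  97  95  98  99  95  75  57  52  54  54  54  55
  52  55  59  93  98  99  99  98  98  99  98  98  96  98  98  97  98  99  98 100  96  90  63  47  51  51  54  50
  53  51  60  94  97  98  98  98  99  98  97  98 100  97  98  98  97  95  98  99  97  95  62  52  54  55  51  53
  50  53  51  55  53  54  54  52  56  47  51  52  48  50  50  51  49  56  56  54  51  51  52  55  55  50  52  52
```

Emit:
move_arm(plan=[6,25,0,0,0,0,40,7,25,0,0,0,0,40,0,0,-35,0,0,0,40,0,0,-35,0,0,0,40,0,0,-35,0,0,0,40,0,0,-35,0,0,0,40,0,0,-20,0,0,0,40,0,0,-20,0,0,0,40,0,0,-15,0,0,0,40,0,0,-10,0,0,0,40,0,0,0,0,0,0,40,0,0,0,0,0,0,40], newtons=40)

```text
time: 3.85
eef_pos: [0.5703, 0.3555, 0.0271]
tcp_rot: [0.843, 0.538, 0.001, 0.0]
contact_force: [-0.1, 0.0, 0.3]
opening: 0.47
finger_force: 0.0
```

```bash
python3 - <<'E'
from h import *
c=get("wrist");cv2.imwrite("pics/w2.png",c["color"][:,:,::-1]);print(ctrl.get_state()["eef_pos"])
E
```

```text
[0.57065109 0.35578058 0.02765667]
```

View pics/w2.png

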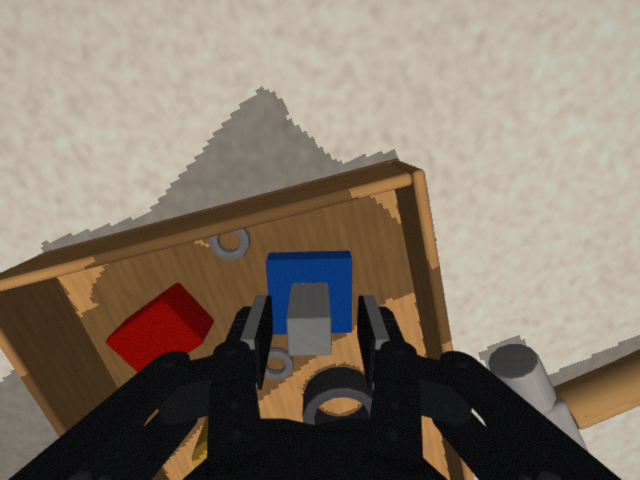

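The post (309,320) stands midway between the fingers, and the tips clear the ring and the wall. Closing.

Emit:
move_arm(plan=[0,0,0,0,0,0,10,0,0,0,0,0,0,10,0,0,0,0,0,0,10,0,0,0,0,0,0,10,0,0,0,0,0,0,10,0,0,0,0,0,0,10,0,0,10,0,0,0,10,0,0,15,0,0,0,10,0,0,25,0,0,0,10,0,0,30,0,0,0,10,0,0,0,0,0,0,10,0,0,0,0,0,0,10], newtons=40)

```text
time: 5.1
eef_pos: [0.57, 0.3556, 0.1072]
tcp_rot: [0.843, 0.538, 0.001, 0.0]
contact_force: [-0.4, -1.4, -1.8]
opening: 0.201
finger_force: 39.2
```

```bash
python3 - <<'E'
from h import *
c=get("wrist");cv2.imwrite("pics/w3.png",c["color"][:,:,::-1])
for k in blobs(mask(c,(105,120,30),(125,255,255)),200)[:2]: print(cv2.minAreaRect(k))
t=get("top")
k=blobs(mask(t,(45,100,30),(80,255,255)))[0];print(plane(t,cv2.boxPoints(cv2.minAreaRect(k)),.014))
E
```

```text
((314.0, 278.5), (53.0, 84.0), 90.0)
[[ 0.58112303  0.07035562  0.014     ]
 [ 0.5944927  -0.03394009  0.014     ]
 [ 0.49076686 -0.04638507  0.014     ]
 [ 0.47763566  0.05703924  0.014     ]]
```

Emit:
move_arm(plan=[0,-10,20,0,0,0,10,-4,-30,0,0,0,0,10,-4,-40,0,0,0,0,10,-4,-40,0,0,0,0,10,-4,-40,0,0,0,0,10,-4,-40,0,0,0,0,10,-4,-40,0,0,0,0,10,-4,-40,0,0,0,0,10,-4,-40,0,0,0,0,10,-2,-24,-20,0,0,0,10,0,0,-30,0,0,0,10,0,0,-20,0,0,0,10])

```text
time: 6.4
eef_pos: [0.5333, 0.0108, 0.0528]
tcp_rot: [0.844, 0.537, -0.002, -0.002]
contact_force: [0.5, 0.4, -2.4]
opening: 0.202
finger_force: 39.2
```

Emit:
move_arm(plan=[0,0,-10,0,0,0,10,0,0,-10,0,0,0,10,0,0,-5,0,0,0,10,0,0,-3,0,0,0,10,0,0,0,0,0,0,10,0,0,0,0,0,0,10])

```text
time: 7.0
eef_pos: [0.5364, 0.0116, 0.0291]
tcp_rot: [0.843, 0.538, 0.001, 0.0]
contact_force: [0.4, 0.8, -0.8]
opening: 0.199
finger_force: 39.2
```

```bash
python3 - <<'E'
from h import *
c=get("wrist");cv2.imwrite("pics/w4.png",c["color"][:,:,::-1]);s=ctrl.get_state();print(s["eef_pos"],s["contact_force"])
E
```

```text
[0.53641538 0.0115724  0.02915499] [ 0.0976921   0.09593256 -1.69823797]
```

View pics/w4.png

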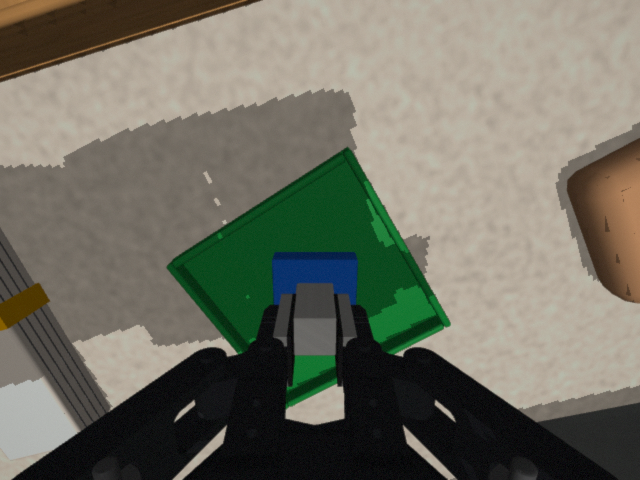

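The adapter (315,280) is upright over the middle of the tray, just off its floor. I'll lower the last 2 mm, release and rise.

Emit:
move_arm(plan=[0,0,-1,0,0,0,10,0,0,-1,0,0,0,10,0,0,-1,0,0,0,10,0,0,0,0,0,0,10])

```text
time: 7.45
eef_pos: [0.5362, 0.0115, 0.0268]
tcp_rot: [0.843, 0.538, -0.0, 0.0]
contact_force: [-3.5, -0.0, 6.4]
opening: 0.204
finger_force: 40.3
```

Emit:
move_arm(plan=[0,0,0,0,0,0,40,0,0,0,0,0,0,40,0,0,0,0,0,0,40,0,0,0,0,0,0,40,0,0,10,0,0,0,40,0,0,20,0,0,0,40,0,0,40,0,0,0,60,0,0,45,0,0,0,60,0,0,45,0,0,0,60,0,0,45,0,0,0,60,0,0,0,0,0,0,60,0,0,0,0,0,0,60])

```text
time: 8.65
eef_pos: [0.5365, 0.0115, 0.2326]
tcp_rot: [0.843, 0.538, 0.002, 0.001]
contact_force: [1.0, 0.3, -0.6]
opening: 0.699
finger_force: 0.0
```

```bash
python3 - <<'E'
from h import *
np.set_printoptions(precision=4,suppress=True)
c=get("wrist");s=ctrl.get_state();print(s["eef_pos"],s["contact_force"])
for nm,lo,hi,z in (("g",(45,100,30),(80,255,255),.014),("b",(105,120,30),(125,255,255),.016)):
    k=blobs(mask(c,lo,hi),100)[0];P=plane(c,cv2.boxPoints(cv2.minAreaRect(k)),z);print(nm,P.mean(0),np.linalg.norm(np.diff(P,axis=0),axis=1))
E
```

```text
[0.5354 0.0116 0.2303] [-0.1073  0.3257 -1.1943]
g [0.5341 0.0115 0.014 ] [0.1062 0.1066 0.1154]
b [ 0.7107 -0.3794  0.016 ] [0.2448 0.308  0.2984]
```

Emit:
move_arm(plan=[-4,-39,4,0,0,2,60,-4,-39,4,0,0,2,60,-4,-39,4,0,0,2,60,-4,-39,4,0,0,2,60,-4,-39,4,0,0,2,60,-4,-39,4,0,0,2,60,-4,-39,4,0,0,2,60,-4,-39,4,0,0,2,60,0,0,0,0,0,0,60,0,0,0,0,0,0,60])

```text
time: 9.7
eef_pos: [0.5027, -0.3004, 0.2597]
tcp_rot: [0.761, 0.649, -0.0, -0.002]
contact_force: [0.8, -0.2, -0.3]
opening: 0.703
finger_force: 0.0
```

```bash
python3 - <<'E'
from h import *
c=get("wrist");cv2.imwrite("pics/w5.png",c["color"][:,:,::-1]);np.save("w5.npy",c,allow_pickle=True);s=ctrl.get_state();print(s["eef_pos"],s["contact_force"])
E
```

```text
[ 0.50300957 -0.29954081  0.26000528] [-0.61299203  1.29011907 -0.26123764]
```

View pics/w5.png

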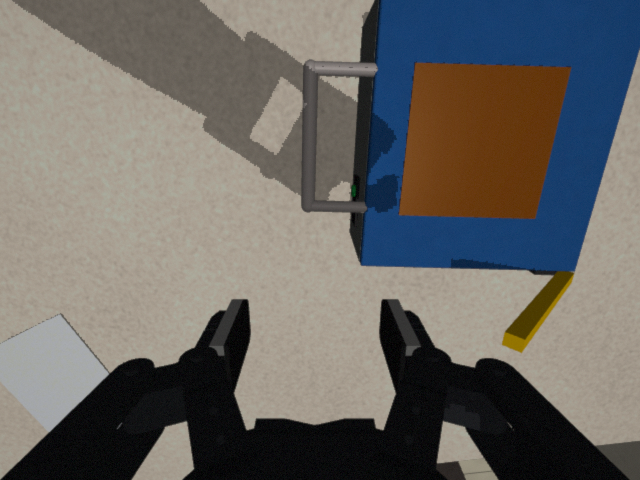

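The wrist view shows the bar upright at x≈309, from (310,68) to (308,207). The lid's front edge is at about x=365, and the closing line is square to the bar.

```bash
python3 - <<'E'
from h import *
np.set_printoptions(precision=4,suppress=True)
c=np.load("w5.npy",allow_pickle=True).item()
hsv=cv2.cvtColor(c["color"],cv2.COLOR_RGB2HSV)
for r in (90,120,150,180): print(r,"".join("%4d"%v for v in hsv[r,298:324,1]))
P=plane(c,[(310,68.5),(308.5,207)],.106);d=P[0]-P[1]
print(P,P.mean(0),np.linalg.norm(d),np.degrees(np.arctan2(d[1],d[0])))
q=R.from_quat(ctrl.get_state()["tcp_rot"]).as_matrix();print(np.degrees(np.arctan2(q[1,1],q[0,1])))
# lid right/front corner and edges
k=blobs(mask(c,(105,120,30),(125,255,255)),100)[0].reshape(-1,2);print(plane(c,[(362,264),(575,270)],.111))
t=get("top");K=blobs(mask(t,(105,120,30),(125,255,255)))
for k in K[1:2]: print("adapter",plane(t,cv2.minAreaRect(k)[0],.016))
E
```

```text
90   36  34  40  35  36  25   8  17  17  13  22  18  21  26  21  19  20  21  19  26  36  35  35  33  38  38
120   34  34  37  36  32  21  18  17  20  19  22  14  18  21  21  19  10  14  22  40  35  36  35  34  32  36
150   34  37  35  37  20  20  21  17  16  19  15  18  18  19  23  17  17  15  34  32  35  38  35  35  35  37
180   38  34  39  30  16  22  14  19  18  18  18  21  18  22  13  14  15  26  38  39  34  38  33  37  35  33
[[ 0.5185 -0.1749  0.106 ]
 [ 0.4995 -0.2842  0.106 ]] [ 0.509  -0.2296  0.106 ] 0.1108835414904561 80.1004756876906
-8.930026047495566
[[ 0.5399 -0.3437  0.111 ]
 [ 0.7342 -0.3802  0.111 ]]
adapter [[0.5372 0.013  0.016 ]]
```

Emit:
move_arm(plan=[3,35,0,0,0,0,40,3,35,0,0,0,0,40,0,0,-30,0,0,0,40,0,0,-40,0,0,0,40,0,0,-30,0,0,0,40,0,0,-30,0,0,0,40,0,0,-20,0,0,0,40,0,0,-15,0,0,0,40,0,0,-7,0,0,0,40,0,0,0,0,0,0,40,0,0,0,0,0,0,40], newtons=30)

```text
time: 10.9
eef_pos: [0.5105, -0.2306, 0.0914]
tcp_rot: [0.76, 0.65, 0.0, 0.001]
contact_force: [0.2, -0.3, 0.4]
opening: 0.473
finger_force: 0.0
```

```bash
python3 - <<'E'
from h import *
c=get("wrist");cv2.imwrite("pics/w6.png",c["color"][:,:,::-1]);s=ctrl.get_state();print(s["eef_pos"],s["contact_force"])
E
```

```text
[ 0.51062953 -0.23086974  0.09170771] [-0.11225182 -0.3497385  -0.20965611]
```

View pics/w6.png

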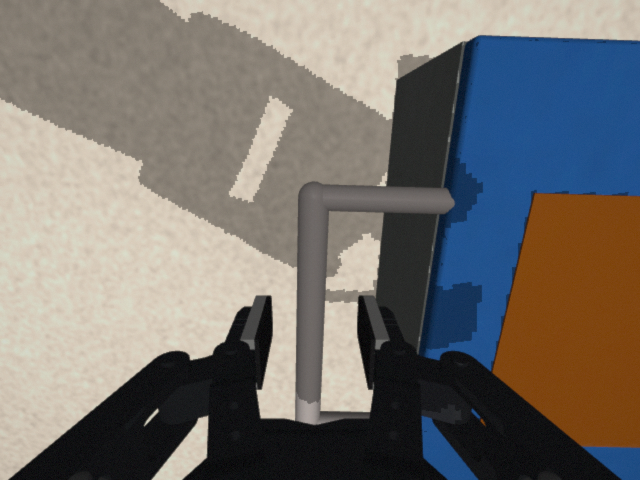

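The bar (310,330) lies midway between the pads, and the rear finger is clear of the lid edge. I'll lower 4 mm and close.

Emit:
move_arm(plan=[0,0,-4,0,0,0,40,0,0,0,0,0,0,4,0,0,0,0,0,0,4,0,0,0,0,0,0,4,0,0,0,0,0,0,4,0,0,0,0,0,0,4,0,0,0,0,0,0,4,0,0,0,0,0,0,4], newtons=30)

```text
time: 11.75
eef_pos: [0.5083, -0.2303, 0.0865]
tcp_rot: [0.76, 0.65, -0.001, -0.002]
contact_force: [-5.5, 0.6, 3.6]
opening: 0.13
finger_force: 29.2
```

```bash
python3 - <<'E'
import numpy as np
from plant import ctrl
s=ctrl.get_state();print(s["eef_pos"],s["contact_force"],s["opening"],s["finger_force"])
# incremental arc, 10 deg finer rows; box x dir
u=np.array([np.cos(np.radians(-9.3)),np.sin(np.radians(-9.3))])
a=np.radians(np.linspace(0,45,13));X=.25*(1-np.cos(a));Z=.25*np.sin(a)
print(np.round(np.c_[np.diff(X)[:,None]*u,np.diff(Z)]*1000,1))
E
```

```text
[ 0.5083313  -0.23027404  0.08654472] [-5.51113664  0.63347284  3.60043873] 0.1298696334451719 29.233559668064117
[[ 0.5 -0.1 16.4]
 [ 1.6 -0.3 16.3]
 [ 2.6 -0.4 16.1]
 [ 3.7 -0.6 15.9]
 [ 4.7 -0.8 15.7]
 [ 5.7 -0.9 15.3]
 [ 6.7 -1.1 14.9]
 [ 7.6 -1.2 14.4]
 [ 8.5 -1.4 13.9]
 [ 9.4 -1.5 13.3]
 [10.2 -1.7 12.6]
 [11.  -1.8 11.9]]
```

Emit:
move_arm(plan=[0,0,8,0,0,0,4,0,0,8,0,0,0,4,0.5,0,16,0,0,0,4,2,0,16,0,0,0,4,3,-1,16,0,0,0,4,5,-1,16,0,0,0,4,6,-1,15,0,0,0,4,0,0,0,0,0,0,4,0,0,0,0,0,0,4])

```text
time: 12.65
eef_pos: [0.528, -0.234, 0.1819]
tcp_rot: [0.76, 0.65, 0.001, 0.003]
contact_force: [6.7, -3.2, -6.0]
opening: 0.127
finger_force: 29.3
```

```bash
cat > lid.py <<'E'
from h import *
np.set_printoptions(precision=4,suppress=True)
s=ctrl.get_state();q=R.from_quat(s["tcp_rot"]).as_matrix()
g=s["eef_pos"]-.019*q[:,2];u=np.array([np.cos(np.radians(-9.3)),np.sin(np.radians(-9.3)),0])
H=np.array([.5083,-.230,.106])+.25*u;v=g-H
print("grasp",g,"radius",np.hypot(v@u,v[2]),"angle",np.degrees(np.arctan2(v[2],-v@u)),s["contact_force"],s["wrist_torque"],s["opening"],s["finger_force"],s["time"])
E
python3 lid.py
```

```text
grasp [ 0.5279 -0.234   0.2009] radius 0.24883320599646636 angle 22.42666948813996 [ 6.6956 -3.2013 -5.9547] [-0.4359 -0.9885 -0.2795] 0.1266663074284391 29.32191789150238 12.65
```

Emit:
move_arm(plan=[7,-1,15,0,0,0,4,8,-1,14.5,0,0,0,4,9,-1.5,14,0,0,0,4,9.5,-1.5,13.5,0,0,0,4,10,-2,13,0,0,0,4,10,-2,12,0,0,0,4,0,0,0,0,0,0,4,0,0,0,0,0,0,4,0,0,0,0,0,0,4])

```text
time: 13.55
eef_pos: [0.579, -0.2435, 0.2616]
tcp_rot: [0.76, 0.65, -0.001, 0.0]
contact_force: [2.6, -4.4, -5.8]
opening: 0.125
finger_force: 29.9
```

```bash
python3 lid.py; python3 - <<'E'
from h import *
t=get("top");c=get("side")
w=get("wrist")
a=cv2.resize(c["color"][90:270,180:400,::-1],None,fx=2.5,fy=2.5,interpolation=cv2.INTER_CUBIC)
cv2.imwrite("pics/s7.png",a)
for n,m in(("side",c),("top",t),("wrist",w)):
    for k in blobs(mask(m,(105,120,30),(125,255,255)),30)[:3]: print(n,cv2.minAreaRect(k))
    np.save(n+"7.npy",m,allow_pickle=True)
E
```

```text
grasp [ 0.5791 -0.2434  0.2806] radius 0.2492909590642013 angle 44.44444390100754 [ 2.5948 -4.421  -5.8004] [-0.8786 -0.2838 -0.197 ] 0.12505680663629212 29.939829111099243 13.55
side ((277.1527099609375, 145.2877655029297), (11.902332305908203, 98.69476318359375), 50.3558235168457)
side ((326.0000305175781, 255.50003051757812), (21.187259674072266, 14.230247497558594), 18.43494987487793)
top ((448.3194580078125, 203.72438049316406), (44.21064376831055, 31.638893127441406), 24.77513885498047)
top ((337.92266845703125, 270.2989501953125), (17.565488815307617, 17.667022705078125), 23.96249008178711)
top ((476.05767822265625, 213.7115478515625), (14.120362281799316, 10.39415454864502), 11.309932708740234)
wrist ((443.7235107421875, 215.49407958984375), (151.092041015625, 298.2793273925781), 12.52880859375)
```

View pics/s7.png

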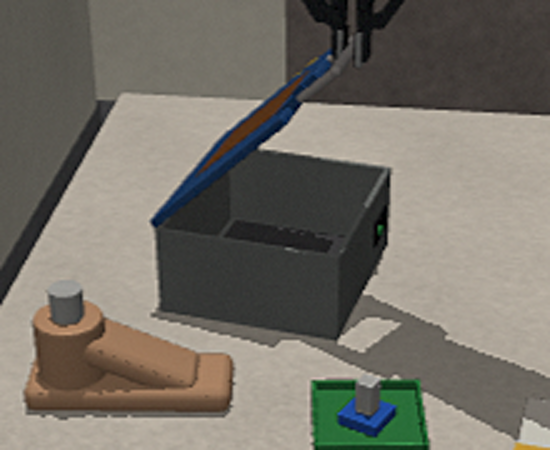

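The side view shows the lid open on the bar held in the fingers, near 45° and overlapping the yellow arm. The adapter stands post up in the tray at (367,405), and the foot hasn't moved. I'll check that the lid is steady, then hand in.

Emit:
move_arm(plan=[0.5,0,1,0,0,0,4,0,0,0,0,0,0,4,0,0,0,0,0,0,4,0,0,0,0,0,0,4,0,0,0,0,0,0,4,0,0,0,0,0,0,4])

```text
time: 14.3
eef_pos: [0.5796, -0.2436, 0.2622]
tcp_rot: [0.76, 0.65, -0.001, 0.0]
contact_force: [2.7, -6.0, -7.2]
opening: 0.126
finger_force: 29.8
```

```bash
python3 lid.py; python3 - <<'E'
from plant import ctrl,order
print(abs(ctrl.get_state()["dq"]).max()); print(order.sign_off())
E
```

```text
grasp [ 0.5797 -0.2436  0.2812] radius 0.24931712325857294 angle 44.64113232238229 [ 2.7124 -6.0205 -7.2317] [-0.9126 -0.4599 -0.2261] 0.12647950577833342 29.81947749853134 14.3
0.001852645879800571
the job is handed in; nothing more can be done
None
```

The adapter stands post up in the green tray, and the fingers are holding the lid steady at about 44.6° (worked out from the gripper's position); I handed the job in at about 14.3 s.

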